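# Open the dust hood sash to the mark and start the extractor

### The arm

A 6-joint arm with a two-finger parallel gripper is mounted at the origin on the work surface. World frame = base frame: x ahead of the robot, y to its left, z up, the work surface at z = 0. Lengths are in mm, angles in rad, forces in N, time in s.
With the tool pointing down it reaches from about 325 to 850 mm from the base axis. Payload 4.4 kg.
Tool frame: the origin (TCP) lies at the very end of the fingers, on their centre line; the grasp point (between the pads) lies 19 mm behind it; z points along the fingers, y is the direction in which the jaws open and shut (so a half turn about z gives the same grasp; the last joint's range is limited). The gripper opens to 94 mm and grips with 3 to 60 N. Pads are 16 mm wide; open, the fingers measure 119 mm over their backs; the gripper's body (75 mm by 177 mm) begins 78 mm behind the grasp point.
Start: joints at [1.171, 0.207, 1.542, -0, 1.393, -0.15], TCP at [142.155, 557.153, 205.447] pointing down, gripper open.
Joint ranges: [-2.73, 2.73], [-0.86, 2.22], [0.23, 2.46], [-1.11, 4.25], [0.08, 2.63], [-2.82, 2.82]. Speed limits (rad/s): [2.79, 2.79, 3.14, 3.14, 3.14, 3.14].

### API

Orientations are given as a rotation vector (axis times angle).
In Python, from workcell import status, imaging, ticket gives the robot as it stands.
- The arm moves only by the tool move_arm, never from a script. Its argument "plan" is a list of rows, each an object with "dp": the shift along the world's x, y, z in m, a list of three; "rotation": the turn, a rotation vector about the world's x, y, z in degrees, a list of three; "fingers": the opening, from 0 (shut) to 1 (fully open). In form: [{"dp": [tx, ty, tz], "rotation": [rx, ry, rz], "fingers": fingers}, ...]. A call has 1 to 5 rows; each row shifts and turns the commanded pose from where the row before left it; what a row does not reach is not made up. A row lasts 1/10 s, in which the tool goes at most 50 mm and 8.59 degrees, less where a joint would pass 70% of its speed; a pose out of reach is approached as far as the arm can. A call is refused whole if a number of a shift passes 0.05 or a number of a turn 8.59, either way. A call with a gripper value outside its range is refused whole. The fingers move at their own pace and stop on an object; "squeeze" is the grip in N (left out, the last holds). Time passes only in rows, so rows that do not move let the fingers close. It gives the time, the measured TCP pose, the force and the opening at its end, in the units of the state.
- status.get_obs(): the state, without advancing time (a new reading comes with each control period).
- imaging.capture(name): name is "scene" or "top" or "wrist"; returns the picture (480x640x3 uint8, red, green, blue); there is no depth.
- imaging.camera_model(name): a dict with "fx", "fy", "cx", "cy" (pixels), "R" (3x3) and "t" (3): a world point X has camera coordinates R X + t; the wrist camera has in their place "mount" (4x4, takes a point from camera to tool coordinates, whose origin is the TCP and whose axes are the flange's). Camera axes: x right, y down, z forward; pixel columns grow to the right and rows downward; lengths in mm; the calibration is good to about 2 mm. A picture is of the moment at which its call begins: read the wrist's pose just before it. camera_model takes no time and is no camera call.
- ticket.job_done(): hands the job in, once; it reports no verdict.
The state is a dict: "t": time; "joint_positions": joint angles; "joint_velocities": joint speeds; "effort": joint torques, N m; "tcp_pos": TCP position; "tool_rot": TCP orientation; "force": force on the tool from outside, world axes, zero at the start; "torque": the same for the moment, N m; "width": finger opening in mm.
Only numpy, scipy, OpenCV 4.12 (cv2) and the standard library are available. Lean on these libraries where they do the work, as an engineer would, in place of code of your own. Each camera call takes 0.05 s, during which the arm holds its last target.

### The job

Get the dust hood ready for sanding: with the fingertips beneath the lip of its counterweighted sliding window, push the window up until the lip is level with the brass pointer on the side rail, and leave it standing there. Then press the extractor's push button on the switch box fully and let go. Do not pinch or grip the lip, do not push on the clear pane or shift the pointer, and leave everything else on the bench where it is.

Things in the scene. Friction and masses are not known exactly. Their poses are not given: they have to be found in the camera images.
- hood: fixed plywood dust hood, 250 deep (x), 330 wide (y), 345 high; origin centre of its underside, front (-x) to the robot. Front: apron board 50 high, its face 125 before the origin; above it a window sash in two side rails that lean back 40 degrees from the vertical: opening, it moves along (0.643, 0, 0.766) in the hood's frame. The space before the apron, under the lip, is free down to the bench
- sash (a joint): travel of the sash up its slope in m: 0 = down, 0.165 = upper stop. It is counterweighted (a steel weight runs down beside the hood's left rear edge as it rises), needs about 2 to 5 N along the slope and stays where it is left
- lip: lower half (8 thick) of the sash's lip, a wooden ledge 240 wide jutting 47 square from the window's bottom edge, towards the robot and 40 degrees upward. Push on its underside or lower outer edge (straight-down fingers meet that edge first). Origin: window mid plane, level of the underside, mid width; x into the hood square to the window, y along the lip, z up the slope
- lip_top: upper half of the lip, 8 thick, lying on the lower half and 6 shorter in front. Same origin and frame as lip (its top face is at z = 16). Fingers that bear on this and on the lower half at once are pinching the lip
- pane: clear window pane of the sash, 232 wide, reaching from the lip 175 up the slope; same origin and frame as lip
- lip_edge (a point): middle of the lip's lower outer edge (the edge farthest towards the robot). With the sash down it is 161 in front of the hood's origin and 95 above the bench
- lip_end (a point): right end of the lip (the hood's -y side), at half its 16 thickness, near its outer edge
- pointer_tip (a point): tip of the brass pointer, a cone 24 long on a dark clamp on the right side rail, pointing level at the path of the lip's right end, 3 beside it. Frame: z up the slope. The lip is level with the mark when its end lies in front of the tip, i.e. lip_end and this tip are at the same place up the slope
- mark (a joint): place of the pointer up the slope in m, same scale as sash: lip and pointer are level when both values are equal. Clamped tight; not to be moved
- switch_box: grey switch box fixed to the bench left or right of the hood, 100 x 75 x 50 high; origin centre of its underside
- switch_top (a point): middle of the top of the extractor's black round push button, 34 across, on top of the switch box, 68 above the bench when not pressed
- switch (a joint): how far the button is pressed in m, 0 to 0.006 (bottom); springs back, fully down takes 5 N, counts as pressed beyond 0.004
- gouge_a: carving gouge lying in front of the dust hood, about 240 long and 26 high, wooden handle and steel blade; origin under the joint of handle and blade; x axis towards the blade's tip
- gouge_b: carving gouge lying on the right of the bench, about 220 long and 26 high; origin under the joint of handle and blade
- stone: loose grey sharpening stone, 100 x 60 x 30 high; origin centre of its underside. It lies to one side of the hood, the switch box to the other
- panel: loose carved wooden panel, 120 x 85 x 24 high, lying on the hood's floor behind the sash; origin centre of its underside
- wedge: loose wooden offcut, 70 x 35 x 22 high, front right of the bench; origin centre of its underside
- spoon: loose carved wooden spoon, 190 long, lying in front of the hood to the left, under 30 high; origin on its underside
- mallet: turned wooden carver's mallet standing on its head at the back right, 84 across, 225 high; origin centre of its underside
- pot: brown open pot standing at the back left, 80 across, 90 high; origin centre of its underside
Mind the look-alikes: they are no part of the job. Several things have the shape of the switch_box; the one meant has the colours described above.

How it is judged (in metres and radians):
On the way, in this order (a step that is already met when the one before it is completed fails the run):
1. the lip stands level with the pointer (z of lip_end in the frame of pointer_tip between -0.008 and 0.008 m and velocity of joint sash between -0.01 and 0.01 m/s), for 0.3 s.
2. the extractor's button is pressed (value of joint switch above 0.004 m), for 0.05 s.
At the end, for the whole second after the job is handed in: the pointer's tip is within 8 mm, up or down the slope, of the middle of the lip's end (that is, it points at the 16 mm thick lip), the sash is still, and the button, pressed more than 4 mm after that, has sprung back (z of lip_end in the frame of pointer_tip between -0.008 and 0.008 m and velocity of joint sash between -0.005 and 0.005 m/s and value of joint switch below 0.002 m); the robot touches nothing.
It fails at once if the lip is pinched (fingers on its underside and its top at once) (contact force between the fingers and lip above 1 N and contact force between the fingers and lip_top above 1 N).
It fails at once if the robot pushes on the clear pane (over 3 N) (contact force between any of the fingers, the arm and pane above 3 N).
It fails at once if the pointer is shifted by more than 4 mm along its rail (distance of pointer_tip from where it was at the start of the episode above 0.004 m).
It fails at once if another thing on the bench is moved by more than 15 mm or lifted (distance of any of gouge_a, gouge_b, stone, panel, wedge, spoon, mallet, pot from where it was at the start of the episode above 0.015 m).
It also fails if it takes over 48 s, if anything falls off the work surface, if the arm or the gripper's body presses on something with over 40 N, if the wrist force passes 120 N, or if a joint passes its speed limit or range.

## Working session

There is one attempt and no reset: what is moved stays moved. The work goes in short steps, Python scripts to look and compute and a tool call to move; the robot and the scene stay as the last step left them, time stands still between calls to the robot, and variables do not carry over. Pictures are saved under pics/ and viewed, and the job is handed in when it is done.

Besides the shell and the picture viewer there is one more tool, called after "Emit:" by a JSON object that holds its "name" and its "arguments". move_arm: Moves the arm, as the interface text tells. Its arguments: {"type":"object","properties":{"plan":{"type":"array"},"squeeze":{"type":"number"}},"required":["plan"]}

```bash
ls; mkdir -p pics; python3 - <<'E'
from workcell import status, imaging
import cv2
print(status.get_obs())
for n in ("scene","top"):
    im=imaging.capture(n); cv2.imwrite(f"pics/{n}0.png",im[:,:,::-1])
    print(n,imaging.camera_model(n))
print(imaging.camera_model("wrist"))
E
```

```text
pics
{'t': 0.0, 'joint_positions': array([ 1.17050944e+00,  2.07425279e-01,  1.54293538e+00, -1.05379029e-05,
        1.39346488e+00, -1.50486158e-01]), 'joint_velocities': array([ 0.00041677, -0.00011303, -0.0010389 ,  0.00147479,  0.00127998,
       -0.00084301]), 'effort': array([ 6.72636434e-04, -3.70871973e+01, -2.81419319e+01,  6.97433157e-02,
        3.60622827e-02, -1.54230333e-04]), 'tcp_pos': array([141.84053727, 556.41285954, 204.29660676]), 'tool_rot': array([-0.39128911, -3.11652594,  0.00337904]), 'force': array([-0.75797435,  1.08641155,  0.73741799]), 'torque': array([-0.02802719,  0.01781427,  0.04363543]), 'width': 94.29614621418533}
scene {'fx': 566.1846300846018, 'fy': 566.1846300846018, 'cx': 312.2045436520272, 'cy': 232.21154955325548, 'R': array([[ 0.18302684,  0.98305876,  0.00983084],
       [ 0.69608765, -0.12252385, -0.70742483],
       [-0.69423566,  0.13632086, -0.70672022]]), 't': array([ -30.47272587, -266.61252366, 1740.26878113])}
top {'fx': 590.5168959692717, 'fy': 590.5168959692717, 'cx': 324.18858177429905, 'cy': 237.77272687209023, 'R': array([[-0.0161469 , -0.99985874,  0.00466639],
       [-0.99002573,  0.01533449, -0.14004964],
       [ 0.1399583 , -0.00688121, -0.99013349]]), 't': array([ -52.54451425,  457.06799321, 1354.39806965])}
{'fx': 381.93513682578646, 'fy': 381.93513682578646, 'cx': 314.649543450788, 'cy': 243.95100515923417, 'mount': array([[ 3.16872337e-04, -9.58689569e-01, -2.84454231e-01,
         8.43805329e+01],
       [ 9.99998592e-01,  7.72545862e-04, -1.48972918e-03,
         4.55876014e-01],
       [ 1.64794177e-03, -2.84453358e-01,  9.58688464e-01,
        -1.78646806e+02],
       [ 0.00000000e+00,  0.00000000e+00,  0.00000000e+00,
         1.00000000e+00]])}
```

View pics/scene0.png

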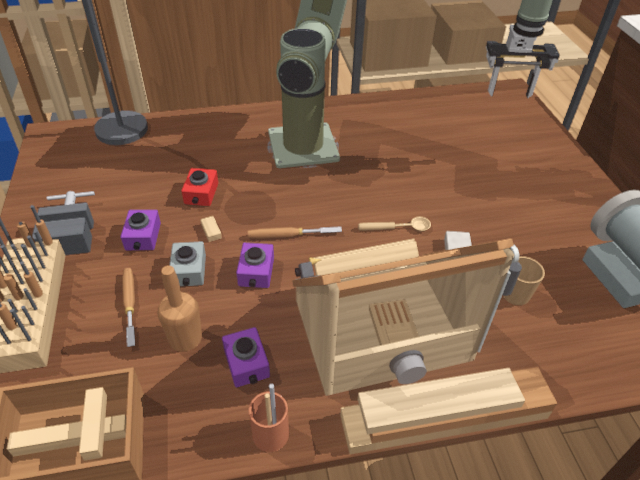

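View pics/top0.png

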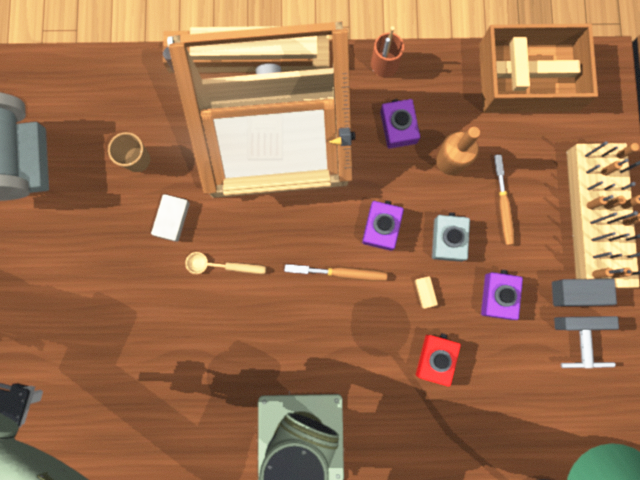

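The scene view looks from behind the hood towards the robot. In the top view x is up and y is left. Box-shaped candidates in the top view are purple at (384,224), (401,121) and (503,296), red at (440,360), and grey at (452,237). The grey one fits "grey switch box". I'll enlarge it and the hood.

```bash
python3 - <<'E'
import cv2
im=cv2.imread("pics/top0.png")
a=cv2.resize(im[15:205,155:365],None,fx=3.1,fy=3.1,interpolation=cv2.INTER_CUBIC); cv2.imwrite("pics/hoodcrop.png",a)
b=cv2.resize(im[180:300,350:530],None,fx=4.4,fy=4.4,interpolation=cv2.INTER_CUBIC); cv2.imwrite("pics/boxcrop.png",b)
E
```

```text
(no output)
```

View pics/hoodcrop.png

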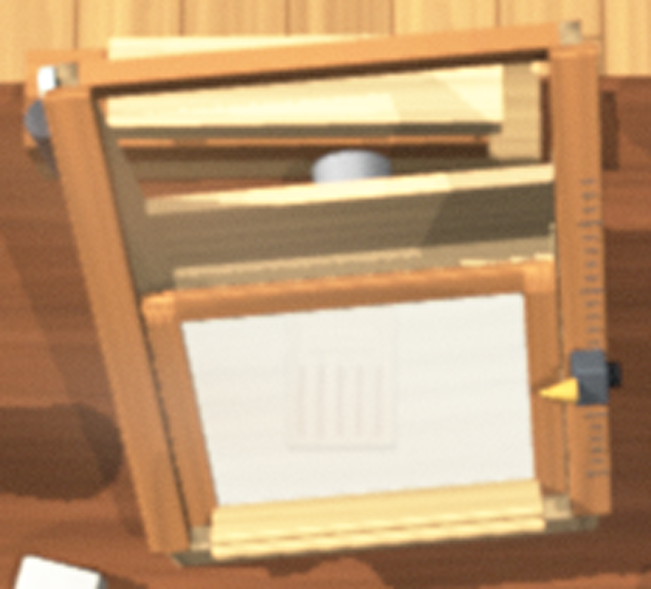

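View pics/boxcrop.png

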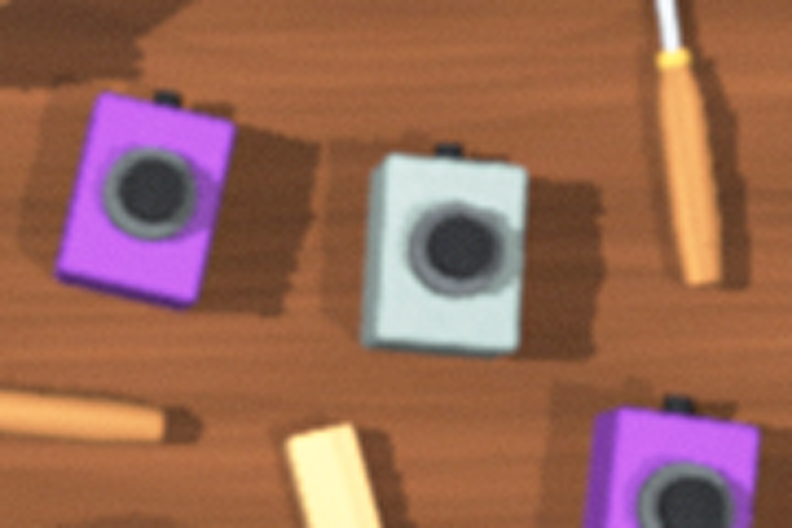

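The enlarged crop confirms a grey box with a black round button, centred near (454.5, 236). The lip's lower outer edge runs from about (223.7,194.7) to (330.8,185.0), and the brass tip is near (329.5,142). Next I turn these into positions.

```bash
cat > h.py <<'E'
import numpy as np, cv2
from scipy.spatial.transform import Rotation as Rn
from workcell import status, imaging
def ray(n,px,obs=None):
    m=imaging.camera_model(n)
    d=np.array([(px[0]-m['cx'])/m['fx'],(px[1]-m['cy'])/m['fy'],1.])
    if n=="wrist":
        M=m['mount']; R=Rn.from_rotvec(obs['tool_rot']).as_matrix()
        c=R@M[:3,3]+obs['tcp_pos']; return c,R@M[:3,:3]@d
    return -m['R'].T@m['t'], m['R'].T@d
def plane(n,px,z=None,p0=None,nn=None,obs=None):
    c,d=ray(n,px,obs)
    if z is not None: p0=np.array([0,0,z]);nn=np.array([0,0,1.])
    return c+d*(np.dot(p0-c,nn)/np.dot(d,nn))
def proj(n,X):
    m=imaging.camera_model(n); q=m['R']@np.asarray(X)+m['t']
    return np.array([m['fx']*q[0]/q[2]+m['cx'],m['fy']*q[1]/q[2]+m['cy']])
def tri(r):
    A=0;b=0
    for c,d in r:
        d=d/np.linalg.norm(d);P=np.eye(3)-np.outer(d,d);A=A+P;b=b+P@c
    x=np.linalg.solve(A,b); return x,[np.linalg.norm((np.eye(3)-np.outer(d,d)/(d@d))@(x-c)) for c,d in r]
E
python3 - <<'E'
from h import *
np.set_printoptions(precision=1,suppress=True)
L=plane("top",(223.7,194.7),95);Rr=plane("top",(330.8,185.0),95)
print("edge L,R",L,Rr,np.linalg.norm(L-Rr))
yv=(L-Rr)/np.linalg.norm(L-Rr); xv=np.array([yv[1],-yv[0],0]); yaw=np.degrees(np.arctan2(xv[1],xv[0]))
print("yaw",yaw,"centre",(L+Rr)/2)
print("btn",plane("top",(454.5,236.1),68), "cam",ray("top",(0,0))[0],ray("scene",(0,0))[0])
im=imaging.capture("scene")
# hood origin, checks
O=(L+Rr)/2+161*xv; O[2]=0;print("O",O)
def H(x,y,z): return O+xv*x+yv*y+np.array([0,0,z])
for y in(165,-165):
  for x in (-125,125): print("bottom corner",x,y,proj("scene",H(x,y,0)),proj("top",H(x,y,0)))
  print("top rear corner",proj("scene",H(125,y,345)),proj("top",H(125,y,345)))
# tip on slope plane
pl=H(-155,0,104); nn=xv*0.766+np.array([0,0,-0.643])
T=plane("top",(329.5,142.1),p0=pl,nn=nn); d=T-O
print("tip",T,"hood",d@xv,d@yv,d[2],"scene",proj("scene",T))
cv2.imwrite("pics/scenecrop.png",cv2.resize(im[220:400,220:540,::-1],None,fx=2.5,fy=2.5,interpolation=cv2.INTER_CUBIC))
E
```

```text
edge L,R [549.2 166.4  95. ] [568.  -76.3  95. ] 243.4296421052647
yaw 4.428555679300109 centre [558.6  45.1  95. ]
btn [ 450.4 -358.    68. ] cam [ 262.1  -50.2 1405.3] [1399.3 -239.9 1041.6]
O [719.2  57.5   0. ]
bottom corner -125 165 [430.3 278.8] [211.3 190.2]
bottom corner 125 165 [477.7 366.5] [204.6  92.2]
top rear corner [522.2 255.7] [169.2  22.8]
bottom corner -125 -165 [297.4 306.3] [346.5 177.9]
bottom corner 125 -165 [327.5 403. ] [336.6  80.7]
top rear corner [333.9 294.3] [341.2   8.1]
tip [641.1 -73.4 183.9] hood -87.91128976127484 -124.48056581442769 183.92216491891713 scene [320.3 260.9]
```

View pics/scenecrop.png

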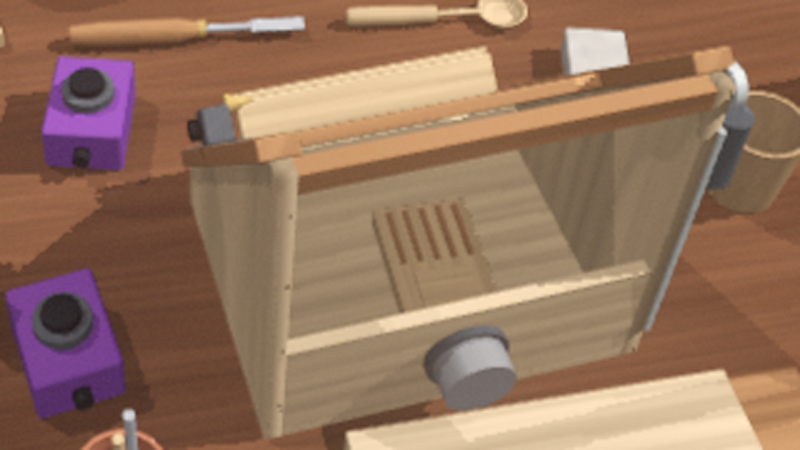

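The scene view shows the panel behind the sash and the clamp at crop (215,125), with the brass tip at crop (228,101). The rear corners disagree by about 7 px, and the lip width measures 243 instead of 240. So the sash may already stand slightly open. I'll fix the hood from its bottom corners.

```bash
python3 - <<'E'
from h import *
np.set_printoptions(precision=1,suppress=True)
a=plane("scene",(272/2.5+220,437/2.5+220),0);b=plane("scene",(635/2.5+220,350/2.5+220),0)
print("rear bottom -y,+y",a,b,np.linalg.norm(a-b))
c=plane("top",(348.5,184.4),0);d=plane("top",(209.8,195),0); print("front bottom?",c,d,np.linalg.norm(c-d))
c5=plane("top",(348.5,184.4),50);d5=plane("top",(209.8,195),50); print("front z50?",c5,d5,np.linalg.norm(c5-d5))
print("tip scene/top tri",tri([ray("scene",(228/2.5+220,100/2.5+220)),ray("top",(329.5,142.1))]))
for im,n,(x0,y0,x1,y1),f in (("pics/top0.png","t",(195,160,355,210),5),("pics/scene0.png","s",(290,225,450,290),5)):
    i=cv2.imread(im)[y0:y1,x0:x1]; cv2.imwrite(f"pics/z{n}.png",cv2.resize(i,None,fx=f,fy=f,interpolation=cv2.INTER_CUBIC))
E
```

```text
rear bottom -y,+y [839.4 -91.1   0. ] [814.6 229.9   0. ] 322.0401416712452
front bottom? [ 591.1 -121.3    0. ] [569.8 215.8   0. ] 337.7798138750574
front z50? [ 579.4 -118.8   50. ] [558.9 206.3  50. ] 325.7616800954298
tip scene/top tri (array([638.8, -82.5, 186.4]), [np.float64(9.248796631741778), np.float64(9.248796631741806)])
```

View pics/zt.png

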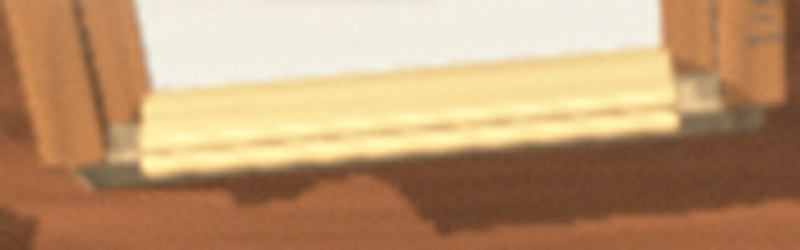

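View pics/zs.png

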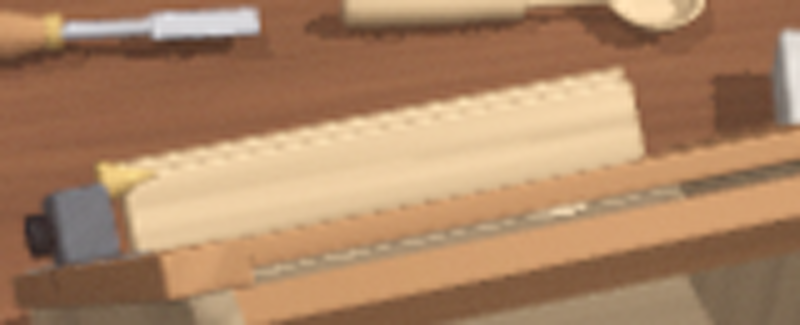

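The scene crop shows the brass cone with its tip at crop (155,175), i.e. pixel (321,260), which matches the predicted (320.3,260.9). The top crop shows the apron's bottom corners at about (213,197.4) and (347.4,185.6). I refine with these.

```bash
python3 - <<'E'
from h import *
np.set_printoptions(precision=1,suppress=True)
T,e=tri([ray("scene",(321,260)),ray("top",(329.5,142.1))]);print("tip",T,e)
fl=plane("top",(213,197.4),0);fr=plane("top",(347.4,185.6),0);print("front bottom",fl,fr,np.linalg.norm(fl-fr))
ra=plane("scene",(328.8,394.8),0);rb=plane("scene",(474,360),0)
print("O est", (fl+fr+ra+rb)/4, "depth",np.linalg.norm((fl+fr)/2-(ra+rb)/2))
for z in (95,105,115):
  L=plane("top",(140/5+195,177/5+160),z);Rr=plane("top",(680/5+195,132/5+160),z);print(z,L,Rr,np.linalg.norm(L-Rr))
yv=fl-fr;yv/=np.linalg.norm(yv);print(np.degrees(np.arctan2(-yv[0],yv[1])))
# lip top inner/outer corners in scene: outer top edge corner right end (y+) crop(625,68); (y-) near tip
print("scene outer y+",(290+125,225+13.6))
E
```

```text
tip [640.6 -72.6 186. ] [np.float64(0.7348193467568432), np.float64(0.73481934675683)]
front bottom [563.8 208.    0. ] [ 588.1 -118.6    0. ] 327.45798422714637
O est [701.5  57.1   0. ] depth 252.23537128736305
95 [547.7 168.   95. ] [564.8 -76.7  95. ] 245.26790529968088
105 [545.5 166.3 105. ] [562.5 -76.5 105. ] 243.39604886045169
115 [543.3 164.7 115. ] [560.2 -76.3 115. ] 241.52419242122255
4.264018294522991
scene outer y+ (415, 238.6)
```

Hood solved: O is about (701,57,0) with yaw about 4.3°. The measured size is 252 x 327 against 250 x 330 given. The sash already stands about 20 mm open, with the lip edge near (554,45,110). The tip is at (640.6,-72.6,186), which is a mark of about 0.119. I move in with shut fingers, tilted 25° forward.

Emit:
{"name": "move_arm", "arguments": {"plan": [{"dp": [0.022,-0.043,0],"rotation": [0,0,6.2],"fingers": 0},{"dp": [0.022,-0.043,0],"rotation": [0,0,6.2],"fingers": 0},{"dp": [0.022,-0.043,0],"rotation": [0,0,6.2],"fingers": 0},{"dp": [0.022,-0.043,0],"rotation": [0,0,0],"fingers": 0},{"dp": [0.022,-0.043,0],"rotation": [0,0,0],"fingers": 0}], "squeeze": 20}}

```text
t: 0.65
tcp_pos: [252.4, 340.4, 205.2]
tool_rot: [-0.119, 3.139, -0.0]
force: [1.1, 0.1, -0.0]
width: 57.1
```

Emit:
{"name": "move_arm", "arguments": {"plan": [{"dp": [0.022,-0.043,0],"rotation": [0,0,0],"fingers": 0},{"dp": [0.022,-0.043,0],"rotation": [0,0,0],"fingers": 0},{"dp": [0.022,-0.043,0],"rotation": [0.62,-8.37,0],"fingers": 0},{"dp": [0.022,-0.043,0],"rotation": [0.62,-8.37,0],"fingers": 0},{"dp": [0.022,-0.043,0],"rotation": [0.62,-8.37,0],"fingers": 0}]}}

```text
t: 1.15
tcp_pos: [363.2, 126.0, 206.2]
tool_rot: [-0.104, 2.693, 0.02]
force: [0.6, -0.0, 0.0]
width: 17.5
```

Emit:
{"name": "move_arm", "arguments": {"plan": [{"dp": [0.022,-0.043,0],"rotation": [0,0,0],"fingers": 0},{"dp": [0.022,-0.043,0],"rotation": [0,0,0],"fingers": 0},{"dp": [0,0,0],"rotation": [0,0,0],"fingers": 0},{"dp": [0,0,0],"rotation": [0,0,0],"fingers": 0}]}}

```text
t: 1.55
tcp_pos: [406.1, 39.1, 205.3]
tool_rot: [-0.093, 2.702, 0.021]
force: [-0.5, -0.0, 0.4]
width: 0.4
```

```bash
python3 - <<'E'
from h import *
o=status.get_obs();print(Rn.from_rotvec(o['tool_rot']).as_matrix().round(3))
im=imaging.capture("wrist");cv2.imwrite("pics/w1.png",im[:,:,::-1])
E
```

```text
[[-0.903 -0.069  0.424]
 [-0.062  0.998  0.029]
 [-0.425  0.    -0.905]]
```

View pics/w1.png

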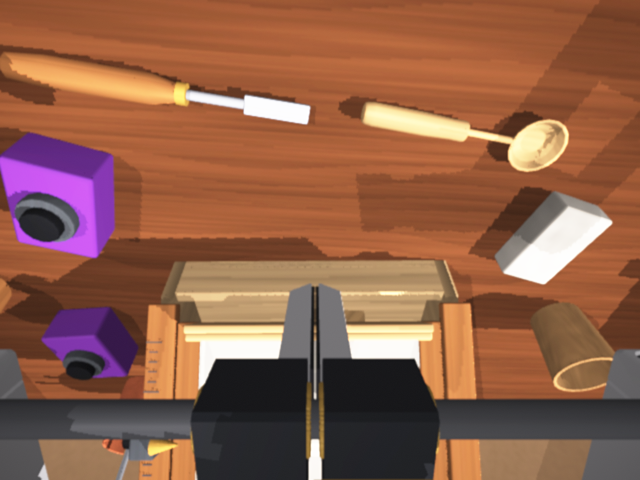

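The wrist view shows the lip as two yellow strips, its lower outer edge at row ≈325 from col 185 to 433, with the apron above it and the brass pointer at (172,447). I check the edge from here.

```bash
python3 - <<'E'
from h import *
np.set_printoptions(precision=1,suppress=True)
o=status.get_obs()
cv2.imwrite("pics/w1c.png",cv2.resize(cv2.imread("pics/w1.png")[240:460,130:490],None,fx=2.2,fy=2.2,interpolation=cv2.INTER_CUBIC))
for z in (95,105,115):
  L=plane("wrist",(433,325),z,obs=o);R=plane("wrist",(184,325),z,obs=o);print(z,L,R,np.linalg.norm(L-R))
for a,b in (((223,195.4),(433,325)),((331,186.4),(184,325))):
  print(tri([ray("top",a),ray("wrist",b,o)]))
print("tip",tri([ray("scene",(321,260)),ray("top",(329.5,142.1)),ray("wrist",(176,447),o)]))
for z in (0,):
  print("apron bottom",plane("wrist",(176,262),0,obs=o),plane("wrist",(448,261),0,obs=o))
E
```

```text
95 [564.2 174.   95. ] [582.9 -79.1  95. ] 253.75678460280005
105 [551.  167.9 105. ] [569.  -74.4 105. ] 243.0129892953034
115 [537.9 161.8 115. ] [555.1 -69.8 115. ] 232.26919398780674
(array([544.5, 165.2, 109.9]), [np.float64(0.29212885400135674), np.float64(0.29212885400141103)])
(array([562.3, -74.4, 109.1]), [np.float64(2.1141557355887874), np.float64(2.1141557355887906)])
tip (array([641.5, -72.3, 188.7]), [np.float64(1.242265475378213), np.float64(1.9870155899405695), np.float64(1.7602502741445036)])
apron bottom [ 588.6 -113.5    0. ] [562.6 214.3   0. ]
```

View pics/w1c.png

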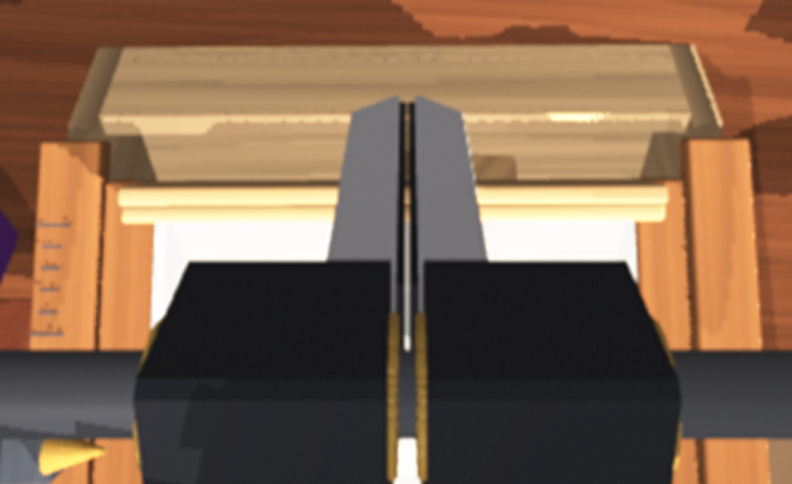

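The lip edge triangulates to (553.4,45.4,109.5) with a width of 240, so the sash is at about 19 mm. About 100 mm of travel remains. I go below and in front of the lip.

Emit:
{"name": "move_arm", "arguments": {"plan": [{"dp": [0.033,0.002,-0.04],"rotation": [0,0,0],"fingers": 0},{"dp": [0.033,0.002,-0.04],"rotation": [0,0,0],"fingers": 0},{"dp": [0.033,0.002,-0.04],"rotation": [0,0,0],"fingers": 0},{"dp": [0.02,0.001,0],"rotation": [0,0,0],"fingers": 0},{"dp": [0,0,0],"rotation": [0,0,0],"fingers": 0}]}}

```text
t: 2.1
tcp_pos: [521.7, 51.8, 87.6]
tool_rot: [-0.11, 2.704, 0.025]
force: [-0.3, -0.0, 0.9]
width: 0.5
```

Emit:
{"name": "move_arm", "arguments": {"plan": [{"dp": [0.01,0,0],"rotation": [0,0,0],"fingers": 0},{"dp": [0.006,0,0],"rotation": [0,0,0],"fingers": 0},{"dp": [0,0,0],"rotation": [0,0,0],"fingers": 0}]}}

```text
t: 2.4
tcp_pos: [538.9, 48.5, 91.9]
tool_rot: [-0.103, 2.697, 0.022]
force: [-0.3, -0.1, -0.5]
width: 0.2
```

Emit:
{"name": "move_arm", "arguments": {"plan": [{"dp": [0.01,0.001,0],"rotation": [0,0,0],"fingers": 0},{"dp": [0.004,0.0,0.004],"rotation": [0,0,0],"fingers": 0},{"dp": [0.005,0,0.006],"rotation": [0,0,0],"fingers": 0},{"dp": [0.005,0,0.006],"rotation": [0,0,0],"fingers": 0},{"dp": [0,0,0],"rotation": [0,0,0],"fingers": 0}]}}

```text
t: 2.9
tcp_pos: [562.5, 48.9, 107.0]
tool_rot: [-0.101, 2.699, 0.022]
force: [-0.5, 0.5, 0.5]
width: 0.4
```

```bash
python3 - <<'E'
from h import *
o=status.get_obs();print(o['tcp_pos'].round(1),o['force'].round(1))
for n in ("top","wrist"):
  cv2.imwrite(f"pics/{n}2.png",imaging.capture(n)[:,:,::-1])
cv2.imwrite("pics/t2c.png",cv2.resize(cv2.imread("pics/top2.png")[15:215,155:365],None,fx=3,fy=3,interpolation=cv2.INTER_CUBIC))
E
```

```text
[562.5  48.9 107. ] [-0.5  0.5  0.5]
```

View pics/t2c.png

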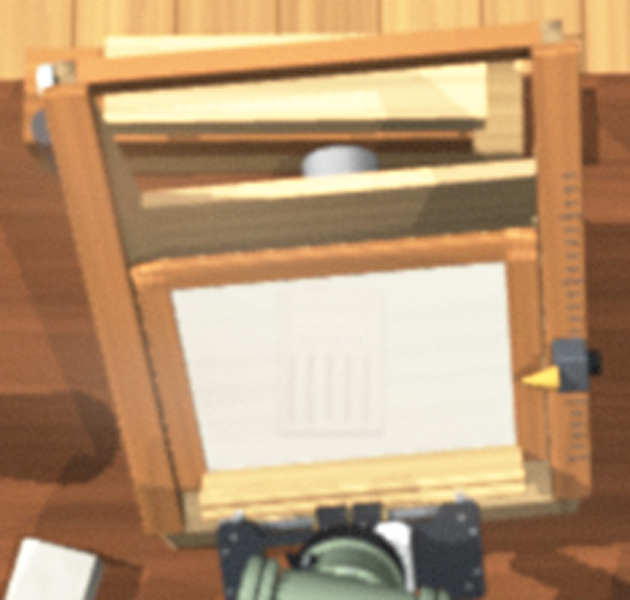

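View pics/wrist2.png

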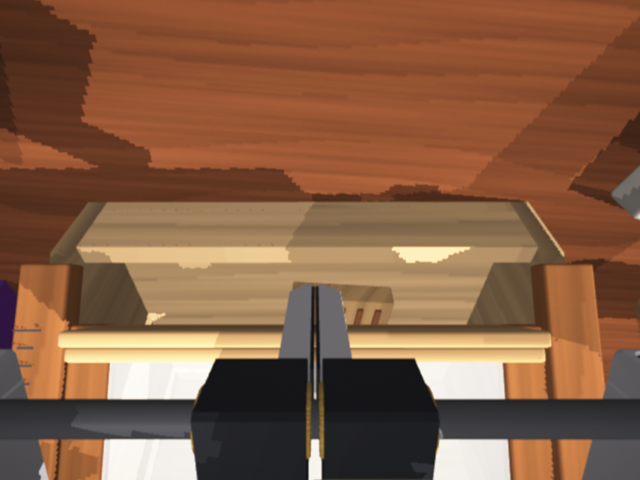

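The top view shows the lip's left end lower corner now near pixel (222.7,187.3), was (223,195.4), so the sash is rising with the fingers in front of and under the lip's edge. I'll compute s.

```bash
cat >> h.py <<'E'
E0=np.array([553.4,45.4,109.5]); XV=np.array([.9972,.0744,0]);YV=np.array([-.0744,.9972,0])
SL=XV*.643+np.array([0,0,.766])
# lip slope travel since start from a top pixel at lateral y of edge: intersect ray with slope plane
NN=XV*.766-np.array([0,0,.643])
def travel(n,px,obs=None,off=None):
    P=plane(n,px,p0=E0 if off is None else E0+off,nn=NN,obs=obs); return (P-E0)@SL,(P-E0)@YV
E
python3 - <<'E'
from h import *
print(travel("top",(223,195.4)),travel("top",(222.7,187.3)))
o=status.get_obs()
print(travel("wrist",(550,327),o),travel("wrist",(58,327),o))
# tip, with lip_end offset: half thickness and inward from edge
T=np.array([640.6,-72.6,186.]);print("tip slope",(T-E0)@SL-8, (T-E0)@NN)
E
```

```text
(np.float64(0.07301464426216112), np.float64(120.4847052045044)) (np.float64(22.425833945680175), np.float64(117.36214817640337))
(np.float64(15.28114678282304), np.float64(117.12315494647925)) (np.float64(15.726861260492003), np.float64(-121.2426479198648))
tip slope 100.86657952000004 10.693806240000029
```

Emit:
{"name": "move_arm", "arguments": {"plan": [{"dp": [0.0051,0.0004,0.0061],"rotation": [0,0,0],"fingers": 0},{"dp": [0.0051,0.0004,0.0061],"rotation": [0,0,0],"fingers": 0},{"dp": [0.0051,0.0004,0.0061],"rotation": [0,0,0],"fingers": 0},{"dp": [0.0051,0.0004,0.0061],"rotation": [0,0,0],"fingers": 0},{"dp": [0,0,0],"rotation": [0,0,0],"fingers": 0}]}}

```text
t: 3.5
tcp_pos: [584.1, 50.5, 132.4]
tool_rot: [-0.101, 2.696, 0.022]
force: [-0.5, 0.2, 0.2]
width: -0.1
```

Emit:
{"name": "move_arm", "arguments": {"plan": [{"dp": [0.0051,0.0004,0.0061],"rotation": [0,0,0],"fingers": 0},{"dp": [0.0051,0.0004,0.0061],"rotation": [0,0,0],"fingers": 0},{"dp": [0.0051,0.0004,0.0061],"rotation": [0,0,0],"fingers": 0},{"dp": [0,0,0],"rotation": [0,0,0],"fingers": 0},{"dp": [0,0,0],"rotation": [0,0,0],"fingers": 0}]}}

```text
t: 4.0
tcp_pos: [598.9, 51.7, 150.1]
tool_rot: [-0.101, 2.697, 0.022]
force: [-0.5, 0.7, -0.5]
width: 0.3
```

```bash
python3 - <<'E'
from h import *
o=status.get_obs();print(o['tcp_pos'].round(1),o['force'].round(1))
for n in ("top","wrist","scene"):
  cv2.imwrite(f"pics/{n}3.png",imaging.capture(n)[:,:,::-1])
a=cv2.resize(cv2.imread("pics/top3.png")[100:200,215:365],None,fx=5,fy=5,interpolation=cv2.INTER_CUBIC)
cv2.imwrite("pics/t3c.png",a)
E
```

```text
[598.9  51.7 150.1] [-0.5  0.7 -0.5]
```

View pics/t3c.png

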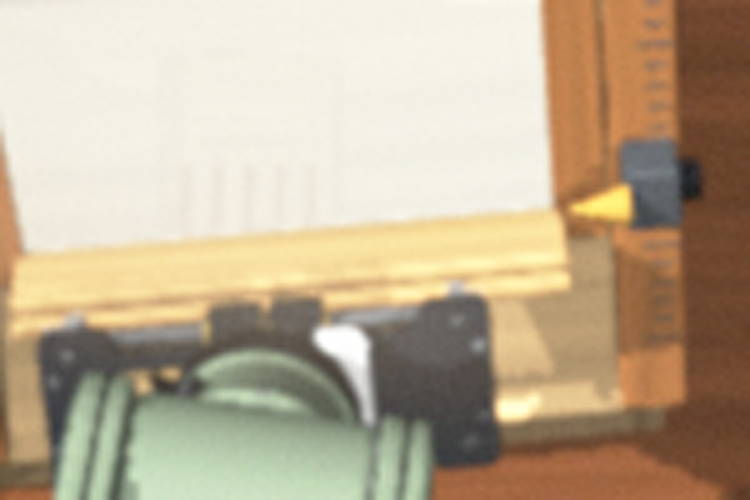

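View pics/wrist3.png

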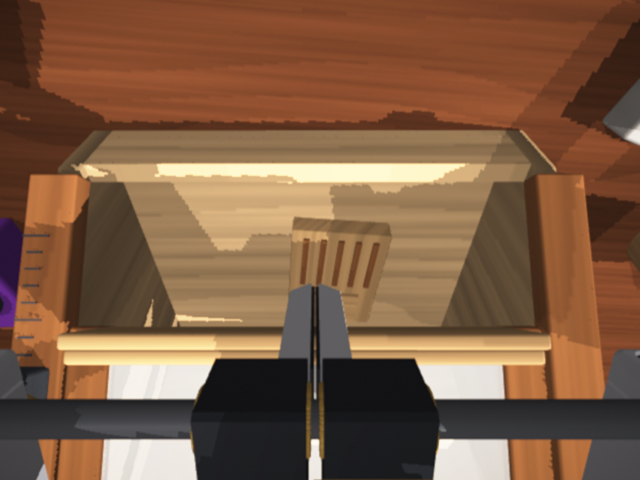

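In the top crop, the lip's right lower outer corner is at crop (569,290), i.e. pixel (328.8,158), and the tip is at crop (568,210), i.e. pixel (328.6,142).

```bash
python3 - <<'E'
from h import *
o=status.get_obs()
print("top",travel("top",(328.8,158)),"wrist",travel("wrist",(550,330),o),travel("wrist",(58,330),o))
print("tcp-based", (o['tcp_pos']-np.array([555.5,45.5,86.5]))@(XV*.906+np.array([0,0,.42]))/.905)
T=np.array([640.6,-72.6,186.])
for dn in (5,7,10): print(dn, travel("top",(328.6,142.),off=NN*dn)[0]-8, travel("scene",(321,260),off=NN*dn)[0]-8)
E
```

```text
top (np.float64(75.53300426433375), np.float64(-120.93545860942038)) wrist (np.float64(72.02341414164516), np.float64(117.37981792075884)) (np.float64(72.40038730360777), np.float64(-120.78039582198565))
tcp-based 71.93713681232539
5 104.78925032233602 -235.81044464664825
7 103.49759839678336 -120.78646801346467
10 101.56012050845442 51.7494969363175
```

The current travel is about 73–75 mm and the target about 102, so about 27 mm remains. I move 20 and then compare directly.

Emit:
{"name": "move_arm", "arguments": {"plan": [{"dp": [0.0043,0.0003,0.0051],"rotation": [0,0,0],"fingers": 0},{"dp": [0.0043,0.0003,0.0051],"rotation": [0,0,0],"fingers": 0},{"dp": [0.0043,0.0003,0.0051],"rotation": [0,0,0],"fingers": 0},{"dp": [0,0,0],"rotation": [0,0,0],"fingers": 0},{"dp": [0,0,0],"rotation": [0,0,0],"fingers": 0}]}}

```text
t: 4.65
tcp_pos: [611.2, 52.7, 164.9]
tool_rot: [-0.101, 2.698, 0.022]
force: [-0.4, 0.6, -0.0]
width: 0.6
```

```bash
python3 - <<'E'
from h import *
o=status.get_obs();print(o['tcp_pos'].round(1),o['force'].round(1))
print("tcp-based", (o['tcp_pos']-np.array([555.5,45.5,86.5]))@(XV*.906+np.array([0,0,.42]))/.905)
for n in ("top","scene"):
  cv2.imwrite(f"pics/{n}4.png",imaging.capture(n)[:,:,::-1])
a=cv2.resize(cv2.imread("pics/top4.png")[115:175,290:365],None,fx=8,fy=8,interpolation=cv2.INTER_CUBIC)
b=cv2.resize(cv2.imread("pics/scene4.png")[225:305,280:380],None,fx=6,fy=6,interpolation=cv2.INTER_CUBIC)
cv2.imwrite("pics/t4c.png",a);cv2.imwrite("pics/s4c.png",b)
E
```

```text
[611.2  52.7 164.9] [-0.4  0.6 -0. ]
tcp-based 92.49007832972282
```

View pics/t4c.png

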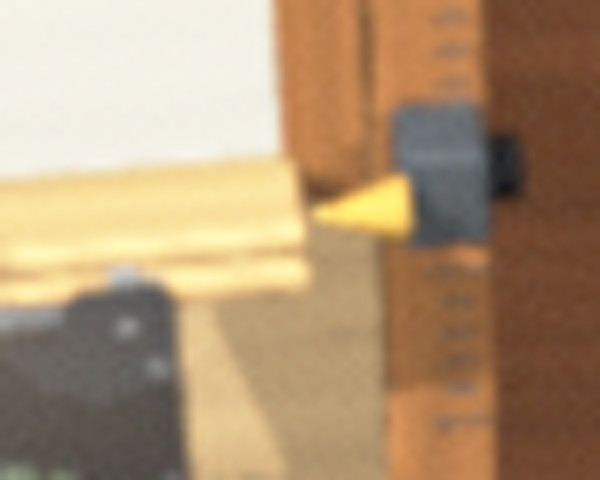

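View pics/s4c.png

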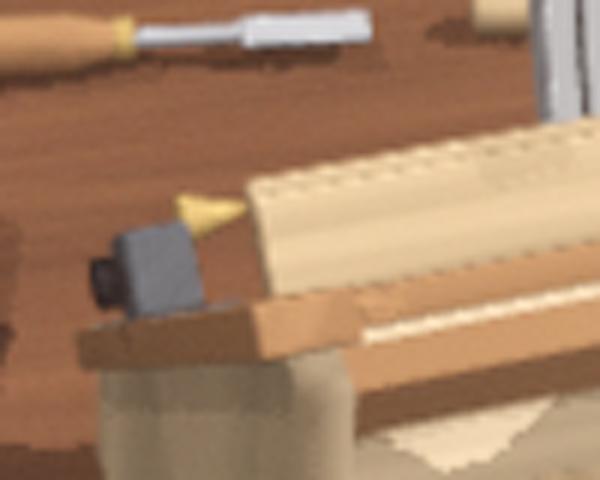

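Top crop: tip at (312,214), i.e. pixel (329.0,141.8); lip lower corner at (308,290), i.e. (328.5,151.3); lip_top outer corner at (303,237), i.e. (327.9,144.6). Scene crop: tip at (321.3,259.8), lip_top outer corner at (321.2,255.5). I compare these with the geometry.

```bash
python3 - <<'E'
from h import *
np.set_printoptions(precision=1,suppress=True)
zl=SL; xl=NN # lip frame axes
def lp(s,x,y,z): return E0+SL*(s+z)+NN*(x+47)+YV*y
for s in (88,92,96,100,104):
  print(s,"lowcorner",proj("top",lp(s,-47,-120,0)),"uppercorner",proj("top",lp(s,-41,-120,16)),proj("scene",lp(s,-41,-120,16)),
   "mark",*[proj("top",lp(s,x,-123,8)) for x in(-44,-40,-36)],*[proj("scene",lp(s,x,-123,8)) for x in(-44,-40,-36)])
T,e=tri([ray("scene",(321.3,259.8)),ray("top",(329.,141.8))]);print(T,e,(T-E0)@NN-47,(T-E0)@YV,(T-E0)@SL-8)
U,e=tri([ray("scene",(321.2,255.5)),ray("top",(327.9,144.6))]);print(U,e,(U-E0)@NN-47,(U-E0)@YV,(U-E0)@SL-16)
E
```

```text
88 lowcorner [328.1 153.2] uppercorner [327.5 145.3] [321.7 257.5] mark [329.2 149.2] [329.  148.1] [328.9 147.1] [319.3 256.5] [319.7 258.5] [320.1 260.4]
92 lowcorner [328.  151.6] uppercorner [327.4 143.8] [322.1 257.4] mark [329.1 147.6] [328.9 146.6] [328.8 145.5] [319.7 256.4] [320.1 258.3] [320.4 260.3]
96 lowcorner [327.9 150.1] uppercorner [327.3 142.2] [322.5 257.3] mark [329. 146.] [328.8 145. ] [328.7 143.9] [320.  256.3] [320.4 258.2] [320.8 260.2]
100 lowcorner [327.8 148.5] uppercorner [327.2 140.6] [322.9 257.1] mark [328.9 144.4] [328.8 143.4] [328.6 142.4] [320.4 256.2] [320.8 258.1] [321.2 260. ]
104 lowcorner [327.7 146.9] uppercorner [327.1 139. ] [323.2 257. ] mark [328.8 142.8] [328.7 141.8] [328.5 140.8] [320.8 256.1] [321.2 258. ] [321.5 259.9]
[641.  -71.8 186.8] [np.float64(0.46624699196845826), np.float64(0.4662469919684782)] -36.49043848157802 -123.42507872829569 101.78370365463559
[633.4 -70.  191.3] [np.float64(0.19246727362106958), np.float64(0.19246727362109686)] -45.06030090887148 -120.9882035588558 92.39364040816042
```

The sash is at about 92 and the tip corresponds to about 101.6, so 9.5 mm remains.

Emit:
{"name": "move_arm", "arguments": {"plan": [{"dp": [0.0031,0.0002,0.0037],"rotation": [0,0,0],"fingers": 0},{"dp": [0.002,0.0002,0.0024],"rotation": [0,0,0],"fingers": 0},{"dp": [0.001,0.0001,0.0012],"rotation": [0,0,0],"fingers": 0},{"dp": [0,0,0],"rotation": [0,0,0],"fingers": 0},{"dp": [0,0,0],"rotation": [0,0,0],"fingers": 0}]}}

```text
t: 5.25
tcp_pos: [616.3, 53.1, 171.2]
tool_rot: [-0.101, 2.7, 0.022]
force: [-2.1, -1.1, -1.6]
width: 0.4
```

```bash
python3 - <<'E'
from h import *
o=status.get_obs();print(o['tcp_pos'].round(1),o['force'].round(1))
print("tcp-based", (o['tcp_pos']-np.array([555.5,45.5,86.5]))@(XV*.906+np.array([0,0,.42]))/.905)
for n in ("top","scene"):
  cv2.imwrite(f"pics/{n}5.png",imaging.capture(n)[:,:,::-1])
a=cv2.resize(cv2.imread("pics/top5.png")[115:175,290:365],None,fx=8,fy=8,interpolation=cv2.INTER_CUBIC)
b=cv2.resize(cv2.imread("pics/scene5.png")[225:305,280:380],None,fx=6,fy=6,interpolation=cv2.INTER_CUBIC)
cv2.imwrite("pics/t5c.png",a);cv2.imwrite("pics/s5c.png",b)
E
```

```text
[616.3  53.1 171.2] [-2.1 -1.1 -1.6]
tcp-based 100.53154491836355
```

View pics/t5c.png

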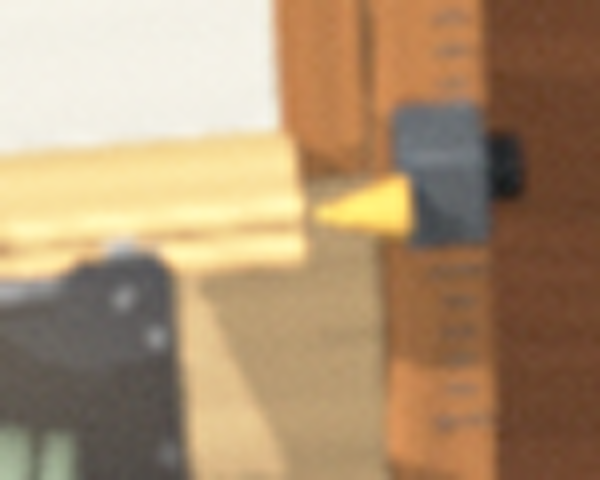

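View pics/s5c.png

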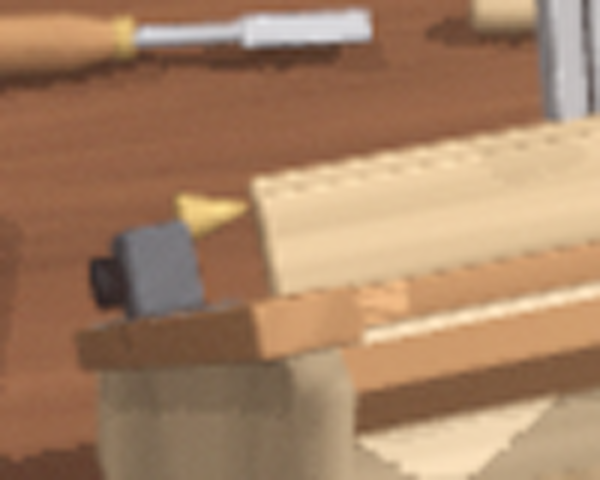

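The lip's lower corner is now at pixel (328.4,148.1), so s is about 100.5, within a few mm of level by both views. I back off straight and check with the wrist camera, which looks nearly square to the window.

Emit:
{"name": "move_arm", "arguments": {"plan": [{"dp": [-0.004,0,-0.002],"rotation": [0,0,0],"fingers": 0},{"dp": [-0.02,-0.001,-0.009],"rotation": [0,0,0],"fingers": 0},{"dp": [-0.035,-0.01,0],"rotation": [0,0,0],"fingers": 0},{"dp": [-0.035,-0.03,0.02],"rotation": [0,0,0],"fingers": 0},{"dp": [0,-0.03,0.02],"rotation": [0,0,0],"fingers": 0}]}}

```text
t: 5.85
tcp_pos: [517.9, -16.3, 198.0]
tool_rot: [-0.104, 2.704, 0.025]
force: [1.0, 0.2, 0.0]
width: 0.6
```

Emit:
{"name": "move_arm", "arguments": {"plan": [{"dp": [0,0,0],"rotation": [0,0,0],"fingers": 0},{"dp": [0,0,0],"rotation": [0,0,0],"fingers": 0},{"dp": [0,0,0],"rotation": [0,0,0],"fingers": 0}]}}

```text
t: 6.15
tcp_pos: [522.4, -17.0, 199.5]
tool_rot: [-0.102, 2.701, 0.023]
force: [0.3, 0.2, -0.5]
width: 0.4
```

```bash
python3 - <<'E'
from h import *
o=status.get_obs();print(o['t'],o['tcp_pos'].round(1),o['force'].round(1),o['tool_rot'].round(3))
np.save("o6.npy",np.r_[o['tcp_pos'],o['tool_rot']])
for n in ("wrist","top"):
  cv2.imwrite(f"pics/{n}6.png",imaging.capture(n)[:,:,::-1])
E
```

```text
6.15 [522.4 -17.  199.5] [ 0.3  0.2 -0.5] [-0.102  2.701  0.023]
```

View pics/wrist6.png

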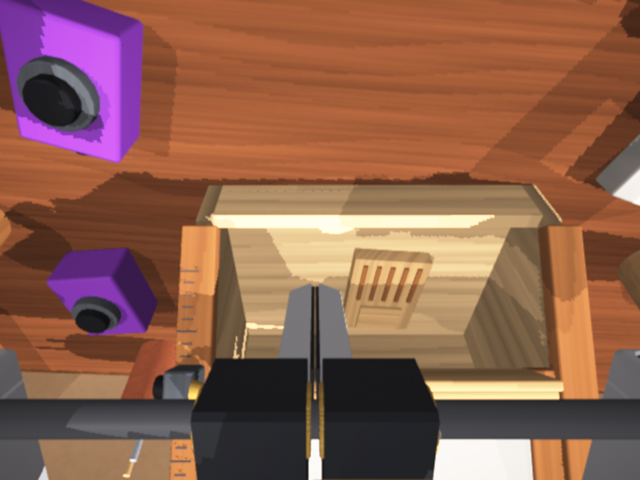

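The pointer, near (190,385), is half hidden by the gripper. I raise the camera along the slope, keeping the same clearance.

Emit:
{"name": "move_arm", "arguments": {"plan": [{"dp": [0.022,0,0.03],"rotation": [0,0,0],"fingers": 0},{"dp": [0.022,0,0.03],"rotation": [0,0,0],"fingers": 0},{"dp": [0.022,0,0.03],"rotation": [0,0,0],"fingers": 0},{"dp": [0,0,0],"rotation": [0,0,0],"fingers": 0},{"dp": [0,0,0],"rotation": [0,0,0],"fingers": 0}]}}

```text
t: 6.75
tcp_pos: [588.5, -16.7, 289.2]
tool_rot: [-0.103, 2.702, 0.023]
force: [0.4, 0.5, -0.0]
width: 0.4
```

```bash
python3 - <<'E'
from h import *
o=status.get_obs();print(o['t'],o['tcp_pos'].round(1),o['force'].round(1),o['tool_rot'].round(3))
np.save("o7.npy",np.r_[o['tcp_pos'],o['tool_rot']])
cv2.imwrite(f"pics/wrist7.png",imaging.capture("wrist")[:,:,::-1])
E
```

```text
6.75 [588.5 -16.7 289.2] [ 0.4  0.5 -0. ] [-0.103  2.702  0.023]
```

View pics/wrist7.png

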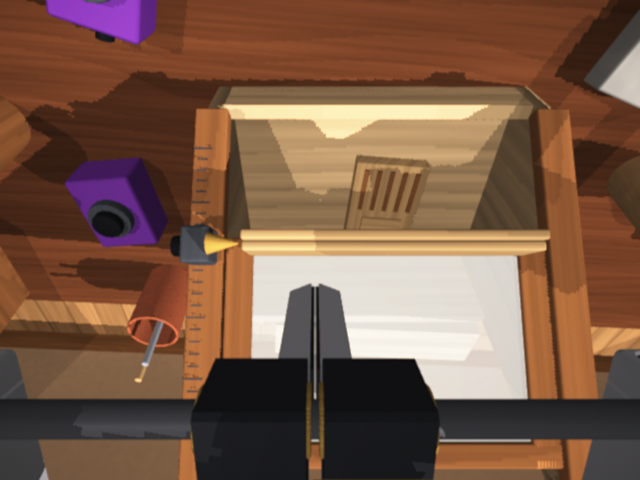

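```bash
python3 - <<'E'
import cv2
cv2.imwrite("pics/w7c.png",cv2.resize(cv2.imread("pics/wrist7.png")[215:275,205:285],None,fx=9,fy=9,interpolation=cv2.INTER_CUBIC))
E
```

```text
(no output)
```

View pics/w7c.png

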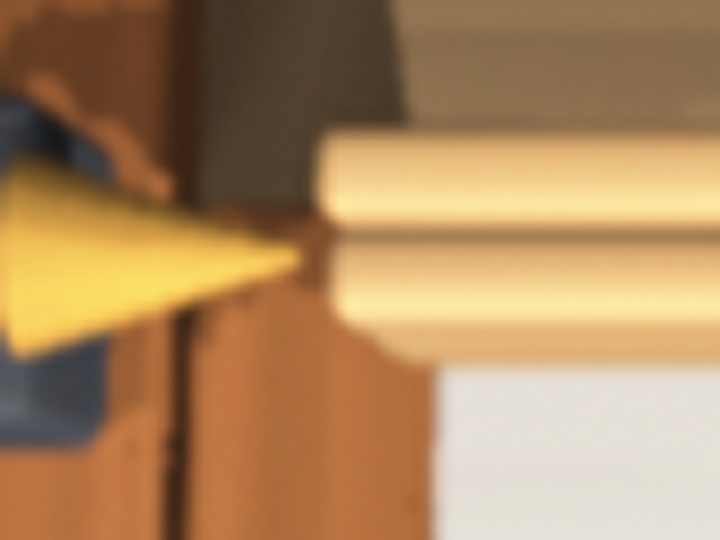

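The zoomed wrist view shows the cone tip at crop row 257, between the lip's rows 130–323 (halves meet at ≈230). Allowing for parallax, the lip stands about 1.5–2 mm below the tip, well within 8 mm. Next is the grey box's button.

Emit:
{"name": "move_arm", "arguments": {"plan": [{"dp": [-0.017,-0.042,0],"rotation": [0,0,0],"fingers": 0},{"dp": [-0.017,-0.042,0],"rotation": [0,0,0],"fingers": 0},{"dp": [-0.017,-0.042,0],"rotation": [-0.62,8.37,0],"fingers": 0},{"dp": [-0.017,-0.042,0],"rotation": [-0.62,8.37,0],"fingers": 0},{"dp": [-0.017,-0.042,0],"rotation": [-0.62,8.37,0],"fingers": 0}]}}

```text
t: 7.3
tcp_pos: [500.9, -228.6, 289.1]
tool_rot: [0.116, -3.132, -0.002]
force: [-0.1, 0.1, 1.2]
width: 0.4
```

Emit:
{"name": "move_arm", "arguments": {"plan": [{"dp": [-0.017,-0.042,-0.02],"rotation": [0,0,0],"fingers": 0},{"dp": [-0.017,-0.042,-0.02],"rotation": [0,0,0],"fingers": 0},{"dp": [-0.017,-0.042,-0.02],"rotation": [0,0,0],"fingers": 0},{"dp": [0,0,0],"rotation": [0,0,0],"fingers": 0},{"dp": [0,0,0],"rotation": [0,0,0],"fingers": 0}]}}

```text
t: 7.8
tcp_pos: [450.6, -352.6, 227.2]
tool_rot: [0.114, -3.136, -0.008]
force: [1.2, 0.5, -0.6]
width: 0.6
```

```bash
python3 - <<'E'
from h import *
o=status.get_obs();print(o['t'],o['tcp_pos'].round(1),o['force'].round(1),o['tool_rot'].round(3))
np.save("o8.npy",np.r_[o['tcp_pos'],o['tool_rot']])
cv2.imwrite(f"pics/wrist8.png",imaging.capture("wrist")[:,:,::-1])
i=cv2.imread("pics/scene0.png")[230:290,155:225];cv2.imwrite("pics/sb.png",cv2.resize(i,None,fx=8,fy=8,interpolation=cv2.INTER_CUBIC))
E
```

```text
7.8 [ 450.6 -352.6  227.2] [ 1.2  0.5 -0.6] [ 0.114 -3.136 -0.008]
```

View pics/wrist8.png

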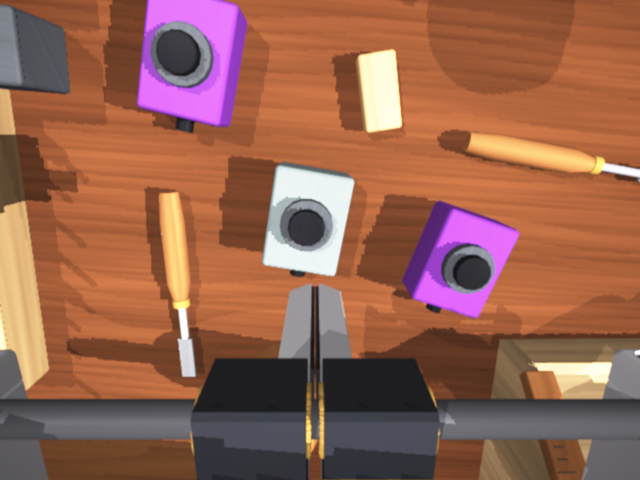

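View pics/sb.png

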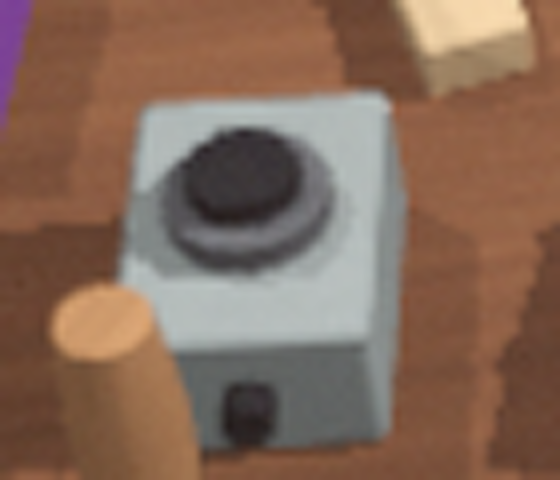

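The wrist view shows the grey box with its black button centred at (306,228). The scene crop has the button top at crop (243,177), and the mallet handle top at crop (105,322).

```bash
python3 - <<'E'
from h import *
np.set_printoptions(precision=1,suppress=True)
v=np.load("o8.npy");o=dict(tcp_pos=v[:3],tool_rot=v[3:])
print("wrist",plane("wrist",(306,227.5),68,obs=o),"scene",plane("scene",(243/8+155,177/8+230),68),"top",plane("top",(454.5,236.1),68))
print("tri",tri([ray("wrist",(306,227.5),o),ray("scene",(243/8+155,177/8+230)),ray("top",(454.5,236.1))]))
print("mallet",plane("scene",(105/8+155,310/8+230),225),plane("top",(471,133),225))
E
```

```text
wrist [ 450.8 -359.4   68. ] scene [ 456.3 -357.    68. ] top [ 450.4 -358.    68. ]
tri (array([ 451.5, -358.7,   63.2]), [np.float64(0.8353901418849333), np.float64(1.1381755059517393), np.float64(0.6366812402828552)])
mallet [ 646.6 -371.6  225. ] [ 643.6 -366.3  225. ]
```

All three views agree on about (451.5,-358.5,68). The mallet is 190 mm away, so it is clear. I go down.

Emit:
{"name": "move_arm", "arguments": {"plan": [{"dp": [0.001,-0.006,-0.04],"rotation": [0,0,0],"fingers": 0},{"dp": [0,0,-0.04],"rotation": [0,0,0],"fingers": 0},{"dp": [0,0,-0.04],"rotation": [0,0,0],"fingers": 0},{"dp": [0,0,0],"rotation": [0,0,0],"fingers": 0},{"dp": [0,0,0],"rotation": [0,0,0],"fingers": 0}]}}

```text
t: 8.35
tcp_pos: [454.1, -358.3, 110.6]
tool_rot: [0.121, -3.139, -0.001]
force: [0.2, -0.6, -0.0]
width: 0.3
```

Emit:
{"name": "move_arm", "arguments": {"plan": [{"dp": [0,0,-0.014],"rotation": [0,0,0],"fingers": 0},{"dp": [0,0,-0.012],"rotation": [0,0,0],"fingers": 0},{"dp": [0,0,-0.006],"rotation": [0,0,0],"fingers": 0},{"dp": [0,0,0],"rotation": [0,0,0],"fingers": 0},{"dp": [0,0,0],"rotation": [0,0,0],"fingers": 0}]}}

```text
t: 8.85
tcp_pos: [453.4, -359.9, 78.1]
tool_rot: [-0.117, 3.139, -0.0]
force: [-0.3, 0.2, -0.3]
width: 0.4
```

Emit:
{"name": "move_arm", "arguments": {"plan": [{"dp": [-0.001,0,-0.006],"rotation": [0,0,0],"fingers": 0},{"dp": [0,0,-0.004],"rotation": [0,0,0],"fingers": 0},{"dp": [0,0,-0.003],"rotation": [0,0,0],"fingers": 0},{"dp": [0,0,-0.002],"rotation": [0,0,0],"fingers": 0},{"dp": [0,0,0],"rotation": [0,0,0],"fingers": 0}]}}

```text
t: 9.35
tcp_pos: [453.1, -360.6, 66.0]
tool_rot: [-0.118, 3.139, -0.002]
force: [-3.2, 3.0, 15.4]
width: 0.6
```

15 N on the tool is more than the 5 N needed. I go 1 mm further to make sure it is bottomed, and look.

Emit:
{"name": "move_arm", "arguments": {"plan": [{"dp": [0,0,-0.001],"rotation": [0,0,0],"fingers": 0},{"dp": [0,0,0],"rotation": [0,0,0],"fingers": 0}]}}

```text
t: 9.55
tcp_pos: [453.1, -360.7, 66.0]
tool_rot: [-0.118, 3.139, -0.003]
force: [-5.1, 3.6, 19.5]
width: 0.6
```

```bash
python3 - <<'E'
from h import *
np.set_printoptions(precision=1,suppress=True)
for k in range(2):
  o=status.get_obs();print(o['t'],o['tcp_pos'],o['force'])
  im=imaging.capture("scene")
o=status.get_obs();print(o['t'],o['tcp_pos'],o['force'])
cv2.imwrite("pics/sb2.png",cv2.resize(im[230:290,155:225,::-1],None,fx=8,fy=8,interpolation=cv2.INTER_CUBIC))
E
```

```text
9.55 [ 453.1 -360.7   66. ] [-5.1  3.6 19.5]
9.6 [ 453.1 -360.7   66. ] [-4.2  4.  20.5]
9.65 [ 453.1 -360.7   66. ] [-4.5  3.5 19.4]
```

View pics/sb2.png

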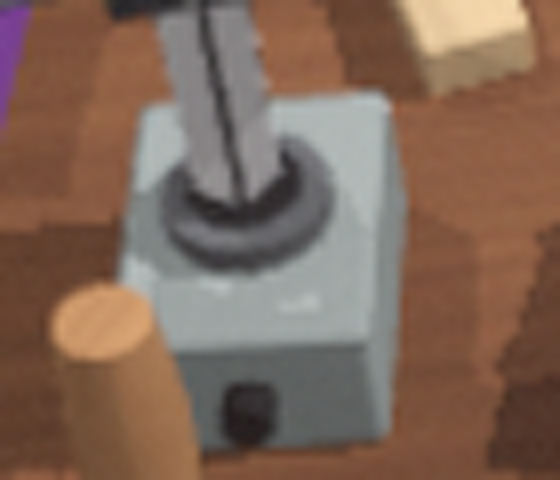

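z held still while the force rose 4 N, so it is against a stop. But z reads 66 where 62 would be fully down. I compare the pictures before and after more closely to rule out resting on the collar.

```bash
python3 - <<'E'
import cv2,numpy as np
from h import *
im=imaging.capture("scene")[:,:,::-1]; cv2.imwrite("pics/scene9.png",im)
w=imaging.capture("wrist")[:,:,::-1]; cv2.imwrite("pics/wrist9.png",w)
a=cv2.imread("pics/scene0.png")
f=lambda i:cv2.resize(i[240:268,172:200],None,fx=14,fy=14,interpolation=cv2.INTER_CUBIC)
cv2.imwrite("pics/cmp.png",np.hstack([f(a),f(im)]))
E
```

```text
(no output)
```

View pics/cmp.png

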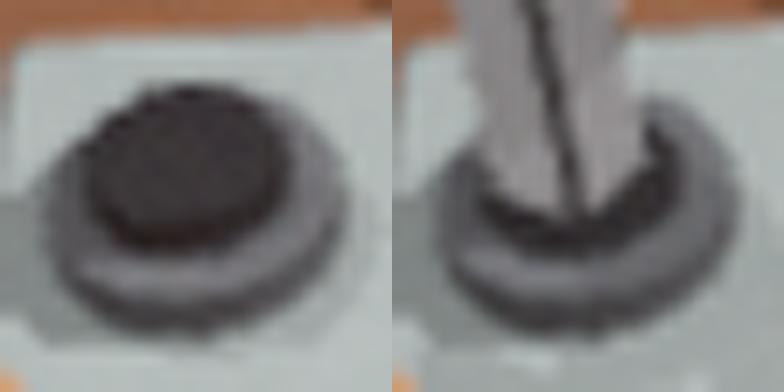

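View pics/wrist9.png

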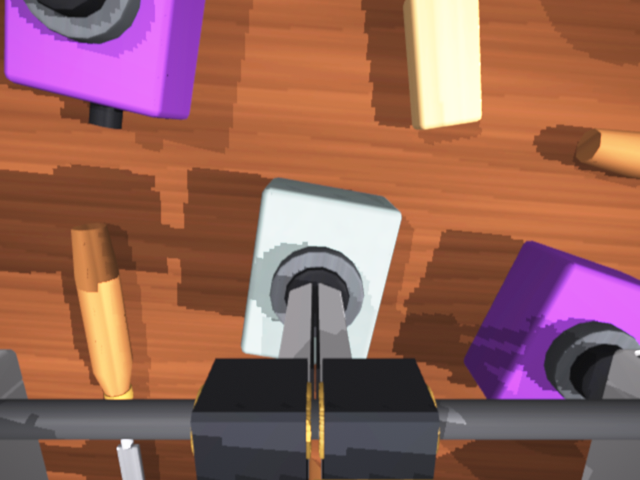

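Comparing the two crops, the black disc's upper-right rim sank from about row 105 to 128 at 14x, i.e. 1.6 px or about 6 mm, and the fingers sit inside the disc. So the button is down and the z reading is offset. I release slowly, watching z and force.

Emit:
{"name": "move_arm", "arguments": {"plan": [{"dp": [0,0,0.004],"rotation": [0,0,0],"fingers": 0},{"dp": [0,0,0],"rotation": [0,0,0],"fingers": 0}]}}

```text
t: 9.95
tcp_pos: [453.0, -360.6, 67.6]
tool_rot: [-0.118, 3.138, -0.003]
force: [-1.0, -1.1, 4.3]
width: 0.2
```

Emit:
{"name": "move_arm", "arguments": {"plan": [{"dp": [0,0,0.002],"rotation": [0,0,0],"fingers": 0},{"dp": [0,0,0],"rotation": [0,0,0],"fingers": 0}]}}

```text
t: 10.15
tcp_pos: [453.0, -360.6, 68.6]
tool_rot: [-0.117, 3.138, -0.003]
force: [1.4, -1.4, 3.5]
width: 0.3
```

Emit:
{"name": "move_arm", "arguments": {"plan": [{"dp": [0,0,0.002],"rotation": [0,0,0],"fingers": 0},{"dp": [0,0,0],"rotation": [0,0,0],"fingers": 0}]}}

```text
t: 10.35
tcp_pos: [452.7, -360.2, 70.2]
tool_rot: [-0.117, 3.139, -0.001]
force: [1.3, -1.8, 2.2]
width: 0.7
```

Emit:
{"name": "move_arm", "arguments": {"plan": [{"dp": [0,0,0.002],"rotation": [0,0,0],"fingers": 0},{"dp": [0,0,0],"rotation": [0,0,0],"fingers": 0}]}}

```text
t: 10.55
tcp_pos: [452.2, -359.4, 71.8]
tool_rot: [0.118, -3.139, -0.001]
force: [1.0, -0.8, 1.8]
width: 0.6
```

The spring force fades from about 4–5 N at z 67 to about 2 N at 72, so there are at least 5 mm of spring travel under the fingers and the button was at its bottom. I rise clear and check everything.

Emit:
{"name": "move_arm", "arguments": {"plan": [{"dp": [0,0,0.03],"rotation": [0,0,0],"fingers": 0},{"dp": [0,0,0.045],"rotation": [0,0,0],"fingers": 0},{"dp": [0,0,0.045],"rotation": [0,0,0],"fingers": 0},{"dp": [-0.045,0,0.02],"rotation": [0,0,0],"fingers": 0},{"dp": [-0.045,0,0.02],"rotation": [0,0,0],"fingers": 0}]}}

```text
t: 11.05
tcp_pos: [361.6, -358.7, 232.5]
tool_rot: [0.122, -3.138, -0.002]
force: [-1.5, -1.1, -0.5]
width: 0.6
```

Emit:
{"name": "move_arm", "arguments": {"plan": [{"dp": [-0.03,0,0],"rotation": [0,0,0],"fingers": 0},{"dp": [0,0,0],"rotation": [0,0,0],"fingers": 0},{"dp": [0,0,0],"rotation": [0,0,0],"fingers": 0}]}}

```text
t: 11.35
tcp_pos: [331.8, -358.7, 231.1]
tool_rot: [0.116, -3.139, -0.004]
force: [-0.4, -0.3, 0.2]
width: 0.1
```

```bash
python3 - <<'E'
from h import *
o=status.get_obs();print(o['t'],o['tcp_pos'].round(1),o['force'].round(1))
s=imaging.capture("scene")[:,:,::-1];t=imaging.capture("top")[:,:,::-1]
cv2.imwrite("pics/scene10.png",s);cv2.imwrite("pics/top10.png",t)
a=cv2.imread("pics/scene0.png")
f=lambda i:cv2.resize(i[240:268,172:200],None,fx=9,fy=9,interpolation=cv2.INTER_CUBIC)
g=lambda i:cv2.resize(i[115:175,290:365],(315,252),interpolation=cv2.INTER_CUBIC)
cv2.imwrite("pics/fin.png",np.hstack([f(a),f(s),g(t)[:,:270]]))
E
```

```text
11.35 [ 331.8 -358.7  231.1] [-0.4 -0.3  0.2]
```

View pics/fin.png

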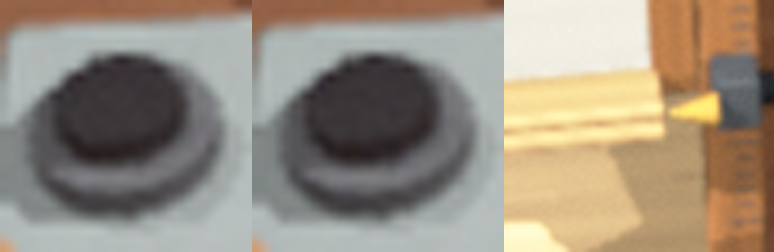

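View pics/top10.png

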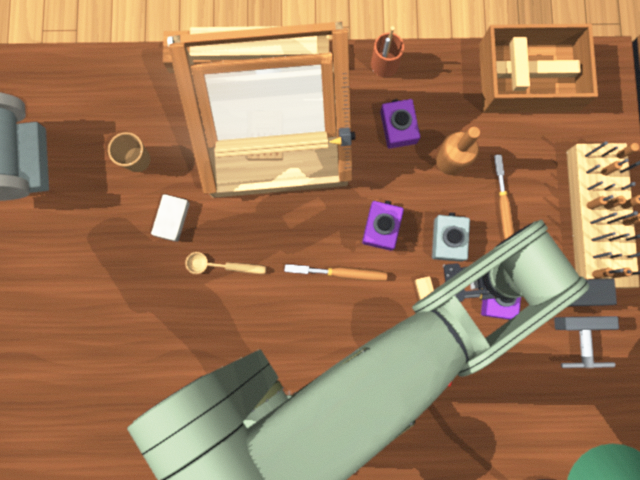

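The button is back up and looks the same as before. The lip is still at the pointer, with its corner at (328.3,147.9), as before backing off. The gouge, stone, spoon, pot and mallet have not moved, and the arm is free. I hand in the job.

```bash
python3 -c "
from workcell import ticket
print(ticket.job_done())"
```

```text
the job is handed in; nothing more can be done
None
```

I pushed the window up by about 100 mm, with the shut fingers tilted 25° under the lip's lower outer edge. The lip was left level with the brass pointer. I then pressed the grey switch box's button fully, let go, and handed the job in after about 11.5 s of the 48 s allowed.

**Lip:** A view nearly square to the window put the lip's middle about 1.5–2 mm below the pointer tip, against the 8 mm allowed. It was still in the same place in the last picture. The sash was already about 19 mm open at the start, so I measured the hood's position from its bottom corners instead.

**Button:** It was fully down. The force rose to about 20 N with no more travel, and the picture showed the button sunk by about 6 mm. On release the spring force faded over at least 5 mm, and the last picture shows it back up.

**Other things:** In the last top view the pointer and the visible things on the bench looked unmoved. The arm covered part of the right side, including some of the wedge and a gouge, and I did not check every object closely.

**Disagreements:** The height reading with the button down was 66 mm where 62 was expected, which I took for a reading offset. The views also disagreed by up to about 4 mm on how far the pointer tip sits from the window; that made the other estimates of level uncertain by about 3 mm.

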